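# Set the coloured-seal bearings on their check stands

### The arm

A 6-joint arm with a two-finger parallel gripper is mounted at the origin on a cart in front of the work surface, level with it; the furniture and walls round the work are solid. World frame = base frame: x ahead of the robot, y to its left, z up, the work surface at z = 0. Lengths are in m, angles in rad, forces in N, time in s.
With the tool pointing down it reaches from about 0.35 to 0.975 m from the base axis. Payload 4.9 kg.
Tool frame: the origin (TCP) lies between the finger pads; the fingertips stand 22 mm ahead of it and the grasp point (between the pads) lies 3 mm ahead of it; z points along the fingers, y is the line along which they close (so a half turn about z gives the same grasp; the last joint's range is limited). The gripper opens to 85 mm and grips with 20 to 120 N. Pads are 22 mm wide; open, the fingers measure 114 mm over their backs; the gripper's body (76 mm by 85 mm) begins 54 mm behind the grasp point. The pads swing forward as they close: fully open they stand 13 mm farther back than shut.
Start: joints at [-0.119, 0.053, 1.613, -0, 1.476, -0.119], TCP at [0.625, 0, 0.253] pointing down, gripper open.
Joint ranges: [-3.01, 3.01], [-1.01, 2.22], [0.06, 2.58], [-1.02, 4.17], [0.09, 2.62], [-3.14, 3.14]. Speed limits (rad/s): [2.57, 2.57, 3.14, 3.14, 3.14, 3.14].

### API

Orientations are given as a unit quaternion [w, x, y, z].
In Python, from plant import state, grab_frame, get_calibration, job_done, recognise, regions_of gives the robot as it stands.
- The arm moves only by the tool apply_moves, never from a script. Its argument "targets" is a list of rows, each an object with "translation": the shift along the tool's x, y, z normalised to -1 to 1, where 1 is 100 mm, a list of three; "twist": the turn about the tool's z normalised to -1 to 1, where 1 is 0.1 rad; "hand": the opening, from 0 (shut) to 1 (fully open). A call has 1 to 8 rows; each row shifts and turns the commanded pose from where the row before left it, along the tool's axes as they then stand; what a row does not reach is not made up. A row lasts 1/10 s, in which the tool goes at most 50 mm and 8.59 degrees, less where a joint would pass 70% of its speed; a pose out of reach is approached as far as the arm can. A call with a number of a shift or a turn outside -1 to 1 is refused whole. A call with a gripper value outside its range is refused whole. The fingers move at their own pace and stop on an object; the grip force is fixed at half the most. Time passes only in rows, so rows that do not move let the fingers close. It gives the time, the measured TCP pose, the force, the opening and the grip force at its end, in the units of the state.
- state(): the state, without advancing time (a new reading comes with each control period).
- grab_frame(name): name is "scene" or "side" or "wrist"; returns the picture (420x560x3 uint8, red, green, blue); there is no depth.
- get_calibration(name): a dict with "camera_matrix" (3x3 intrinsics, pixels), "pose" (4x4, takes a point from camera to world coordinates). Camera axes: x right, y up, looking along -z (the intrinsics and any distortion apply to the point x, -y, -z); pixel columns grow to the right and rows downward; lengths in m; the calibration is good to about 2 mm. A picture is of the moment at which its call begins: read the wrist's pose just before it. get_calibration takes no time and is no camera call; for the wrist camera it gives the pose at the moment of the call.
- job_done(): hands the job in; it is judged then, once.
Trained networks look in the newest picture that a camera, given by its name, has taken for a name from the list of things; names that differ only in an ending like _2 or _b are one class to them, and where a whole thing is asked for, a point or a joint stands for the part that bears it (a point fixed in the world has none). Each returns a list of dicts, best first, with "score" (0 to 1); they miss things now and then, are a little off and sometimes report something else, mostly with a low value. They report only what shows in the picture. A call takes as long as a camera call.
- recognise(camera, query): "point" ([x, y, z] in m, in world coordinates, good to about 4 mm: the middle of the surface that is visible of it).
- regions_of(camera, query): "pixels" (420x560 bool, what is visible of it).
The state is a dict: "time": time; "joint_pos": joint angles; "joint_vel": joint speeds; "joint_efforts": joint torques, N m; "tool_pos": TCP position; "tool_rot": TCP orientation; "contact_force": force on the tool from outside, world axes, zero at the start; "ft_torque": the same for the moment, N m; "gripper_width": opening from 0.0 (shut) to 1.0 (fully open); "grasp_force": force on a finger pad.
Only numpy, scipy, OpenCV 4.12 (cv2) and the standard library are available. Lean on these libraries where they do the work, as an engineer would, in place of code of your own. Each camera call takes 0.05 s, during which the arm holds its last target. There are 200 camera calls.

### The job

Among the parts on the front of the bench lie four bearings with coloured seals: red, yellow, blue and green. Set each of them flat on the check stand of its own colour, over the steel stub and fully down on the base. Leave the black-sealed bearings lying among them where they are.

Things in the scene. Friction and masses are not known exactly. Their poses are not given: they have to be found in the camera images.
- red_bearing_center (a point): the loose ball bearing with red rubber seals (a flat red ring on each face between bright steel rings), lying flat: 62 mm outside diameter, 35 mm bore, 14 mm thick, about 0.16 kg. The point is its centre, on the axis, half-way up (7 mm above its underside); z is its axis. It can be gripped from above across the outside.
- yellow_bearing_center (a point): the loose ball bearing with yellow rubber seals (a flat yellow ring on each face between bright steel rings), lying flat: 62 mm outside diameter, 35 mm bore, 14 mm thick, about 0.16 kg. The point is its centre, on the axis, half-way up (7 mm above its underside); z is its axis. It can be gripped from above across the outside.
- blue_bearing_center (a point): the loose ball bearing with blue rubber seals (a flat blue ring on each face between bright steel rings), lying flat: 62 mm outside diameter, 35 mm bore, 14 mm thick, about 0.16 kg. The point is its centre, on the axis, half-way up (7 mm above its underside); z is its axis. It can be gripped from above across the outside.
- green_bearing_center (a point): the loose ball bearing with green rubber seals (a flat green ring on each face between bright steel rings), lying flat: 62 mm outside diameter, 35 mm bore, 14 mm thick, about 0.16 kg. The point is its centre, on the axis, half-way up (7 mm above its underside); z is its axis. It can be gripped from above across the outside.
- red_stand_seat (a point): the fixed check stand with the red base: a round base 76 mm in diameter and 8 mm high, from whose middle a steel stub rises, 20 mm in diameter and 12 mm high (its top is 20 mm above the bench; the last 5 mm taper to 12 mm diameter). The point is the centre of the base's upper face, on the stub's axis, 8 mm above the bench; z is up. A bearing placed over the stub rests on the base with its centre 7 mm above this point and about 7.5 mm of sideways play.
- yellow_stand_seat (a point): the fixed check stand with the yellow base: a round base 76 mm in diameter and 8 mm high, from whose middle a steel stub rises, 20 mm in diameter and 12 mm high (its top is 20 mm above the bench; the last 5 mm taper to 12 mm diameter). The point is the centre of the base's upper face, on the stub's axis, 8 mm above the bench; z is up. A bearing placed over the stub rests on the base with its centre 7 mm above this point and about 7.5 mm of sideways play.
- blue_stand_seat (a point): the fixed check stand with the blue base: a round base 76 mm in diameter and 8 mm high, from whose middle a steel stub rises, 20 mm in diameter and 12 mm high (its top is 20 mm above the bench; the last 5 mm taper to 12 mm diameter). The point is the centre of the base's upper face, on the stub's axis, 8 mm above the bench; z is up. A bearing placed over the stub rests on the base with its centre 7 mm above this point and about 7.5 mm of sideways play.
- green_stand_seat (a point): the fixed check stand with the green base: a round base 76 mm in diameter and 8 mm high, from whose middle a steel stub rises, 20 mm in diameter and 12 mm high (its top is 20 mm above the bench; the last 5 mm taper to 12 mm diameter). The point is the centre of the base's upper face, on the stub's axis, 8 mm above the bench; z is up. A bearing placed over the stub rests on the base with its centre 7 mm above this point and about 7.5 mm of sideways play.
- black_bearing_0_center (a point): a loose ball bearing with plain black seals, otherwise the same as the coloured ones (62 mm outside diameter, 35 mm bore, 14 mm thick), to be left where it lies. The point is its centre, half-way up; z is its axis.
- black_bearing_1_center (a point): a loose ball bearing with plain black seals, otherwise the same as the coloured ones (62 mm outside diameter, 35 mm bore, 14 mm thick), to be left where it lies. The point is its centre, half-way up; z is its axis.

How it is judged:
By the outcome, as a careful person would: the job done as asked, in the order asked, and still so for the second after the job is handed in, with the robot touching nothing.
It also fails if it takes over 83 s, if anything falls off the work surface, if the arm or the gripper's body presses on something with over 40 N, if the wrist force passes 120 N, or if a joint passes its speed limit or range.

## Working session

There is one attempt and no reset: what is moved stays moved. The work goes in short steps, Python scripts to look and compute and a tool call to move; the robot and the scene stay as the last step left them, time stands still between calls to the robot, and variables do not carry over. Pictures are saved under pics/ and viewed, at most 16 in all, crops included, and the job is handed in when it is done.

Besides the shell and the picture viewer there is one more tool, called after ">>>" as a command line: name --argument value ..., lists and objects as JSON in quotes. apply_moves: Moves the arm, as the interface text tells. Its arguments: {"type":"object","properties":{"targets":{"type":"array"}},"required":["targets"]}

```bash
mkdir -p pics
cat > h.py <<'E'
import numpy as np, cv2
from plant import *
def save(cam,name):
    im=grab_frame(cam); cv2.imwrite(f'pics/{name}.png',im[:,:,::-1]); return im
def ray(cam,px,z,c=None):
    c=c or get_calibration(cam); K=np.array(c['camera_matrix']);T=np.array(c['pose'])
    d=np.linalg.inv(K)@[px[0],px[1],1]; d=T[:3,:3]@[d[0],-d[1],-d[2]]; o=T[:3,3]
    return o+d*(z-o[2])/d[2]
E
python3 - <<'E'
from h import *
s=state();print(s['time'],s['tool_pos'],s['tool_rot'],s['gripper_width'])
save('scene','s0')
for c in 'red yellow blue green'.split():
  for q in (c+'_bearing_center',c+'_stand_seat'):
    print(q,[(np.round(d['point'],3).tolist(),round(d['score'],2)) for d in recognise('scene',q)[:2]])
print([(np.round(d['point'],3).tolist(),round(d['score'],2)) for d in recognise('scene','black_bearing_0_center')])
save('side','d0'); print(get_calibration('scene'))
print(state()['time'])
E
```

```text
0.0 [6.24413648e-01 6.92767839e-05 2.52035925e-01] [-8.31244600e-04  7.07116491e-01  7.07096292e-01 -6.41882446e-04] 1.0009556663416561
red_bearing_center [([0.556, -0.129, 0.01], 0.73)]
red_stand_seat [([0.552, -0.26, 0.009], 0.81), ([0.558, -0.13, 0.01], 0.44)]
yellow_bearing_center [([0.565, 0.01, 0.017], 0.46)]
yellow_stand_seat [([0.648, -0.205, 0.008], 0.84), ([0.553, -0.262, 0.01], 0.46)]
blue_bearing_center [([0.447, 0.213, 0.013], 0.61), ([0.425, -0.178, 0.014], 0.34)]
blue_stand_seat [([0.423, -0.05, 0.007], 0.86)]
green_bearing_center [([0.424, -0.177, 0.017], 0.67), ([0.447, 0.213, 0.012], 0.55)]
green_stand_seat [([0.449, 0.082, 0.009], 0.55)]
[([0.437, -0.31, 0.012], 0.8)]
{'camera_matrix': array([[384.77892171,   0.        , 280.96554316],
       [  0.        , 384.77892171, 211.08139184],
       [  0.        ,   0.        ,   1.        ]]), 'pose': array([[ 0.55839719,  0.43089283, -0.70888923, -0.22375646],
       [-0.82946812,  0.30363802, -0.46881403, -0.57378526],
       [ 0.01323712,  0.84978545,  0.52696249,  0.59948436],
       [ 0.        ,  0.        ,  0.        ,  1.        ]])}
0.55
```

View pics/s0.png

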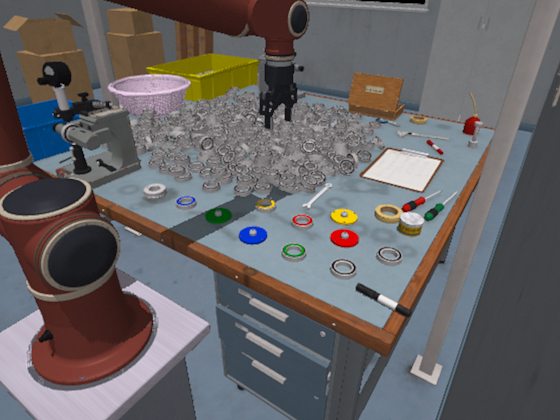

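The scene view shows bearings at blue (186,202), yellow (265,205), red (302,221), green (293,252) and black (343,268) and (389,255). The stands are green (218,215), blue (253,235), yellow (344,216) and red (344,238).

Run:
```python
from h import *
im=grab_frame('scene'); cv2.imwrite('pics/s1.png',cv2.resize(im[150:290,140:420],None,fx=2.8,fy=2.8,interpolation=cv2.INTER_CUBIC)[:,:,::-1])
S=im.copy()
for cam in('scene','side'):
  im=grab_frame(cam)
  for c in 'red yellow blue green'.split():
   for q,z in ((c+'_bearing_center',.014),(c+'_stand_seat',.008)):
    r=[]
    for d in regions_of(cam,q)[:2]:
      v,u=np.nonzero(d['pixels']); 
      u0,v0=(u.min()+u.max())/2,(v.min()+v.max())/2
      r.append((len(u),round(d['score'],2),(u0,v0),np.round(ray(cam,(u.mean(),v.mean()),z),3).tolist()[:2],np.round(ray(cam,(u0,v0),z),3).tolist()[:2]))
    print(cam,q,r)
print(get_calibration('wrist'))
```

```text
scene red_bearing_center [(241, 0.83, (np.float64(301.5), np.float64(222.5)), [0.547, -0.131], [0.547, -0.133])]
scene red_stand_seat [(401, 0.82, (np.float64(343.5), np.float64(238.5)), [0.553, -0.259], [0.553, -0.258])]
scene yellow_bearing_center [(286, 0.55, (np.float64(264.5), np.float64(205.5)), [0.56, 0.005], [0.562, 0.004])]
scene yellow_stand_seat [(316, 0.54, (np.float64(342.5), np.float64(217.0)), [0.647, -0.21], [0.647, -0.209])]
scene blue_bearing_center [(265, 0.73, (np.float64(185.0), np.float64(203.0)), [0.439, 0.206], [0.437, 0.206])]
scene blue_stand_seat [(430, 0.66, (np.float64(252.0), np.float64(235.5)), [0.427, -0.054], [0.426, -0.053])]
scene green_bearing_center [(354, 0.55, (np.float64(293.0), np.float64(252.5)), [0.421, -0.184], [0.42, -0.185])]
scene green_stand_seat [(354, 0.6, (np.float64(218.0), np.float64(215.0)), [0.448, 0.086], [0.451, 0.088]), (411, 0.44, (np.float64(344.0), np.float64(239.0)), [0.553, -0.26], [0.552, -0.26])]
side red_bearing_center [(450, 0.61, (np.float64(277.5), np.float64(228.0)), [0.559, -0.128], [0.559, -0.129])]
side red_stan
[... 838 characters left out ...]
nd_seat [(655, 0.55, (np.float64(223.0), np.float64(154.5)), [0.454, 0.089], [0.453, 0.09]), (394, 0.32, (np.float64(277.5), np.float64(227.5)), [0.56, -0.123], [0.56, -0.125])]
{'camera_matrix': array([[329.9181274 ,   0.        , 277.67708173],
       [  0.        , 329.9181274 , 207.05173708],
       [  0.        ,   0.        ,   1.        ]]), 'pose': array([[ 9.99999991e-01, -5.77843396e-05,  1.17752385e-04,
         6.24939678e-01],
       [ 1.95585563e-05,  9.53385912e-01,  3.01753711e-01,
         7.81945387e-02],
       [-1.29700104e-04, -3.01753706e-01,  9.53385905e-01,
         3.74365025e-01],
       [ 0.00000000e+00,  0.00000000e+00,  0.00000000e+00,
         1.00000000e+00]])}
```

View pics/s1.png

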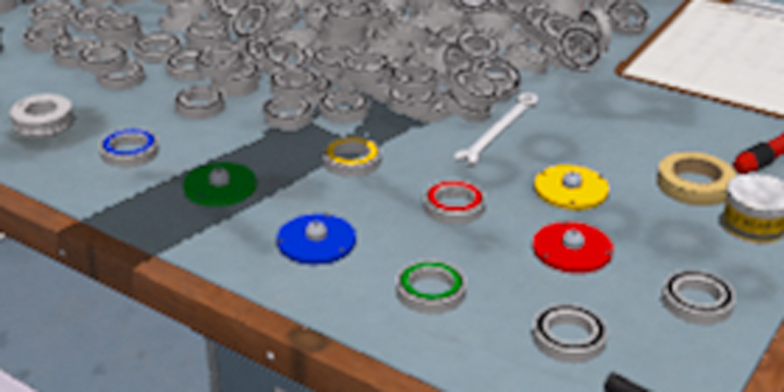

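View pics/d0.png

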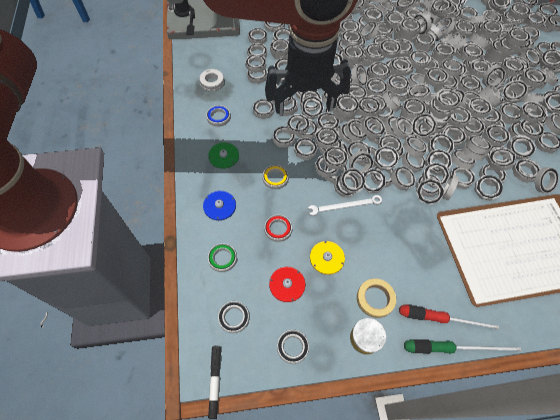

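The side view agrees: blue (218,115), yellow (275,177), red (278,227), green (222,257), and nothing lies close around the bearings. Next I'll measure with the wrist camera from the current pose.

```bash
cat >> h.py <<'E'
def meas(cam,names,n=2):
  for q in names:
    z=.014 if 'bearing' in q else .008
    for d in regions_of(cam,q)[:n]:
      v,u=np.nonzero(d['pixels']); u0,v0=(u.min()+u.max())/2,(v.min()+v.max())/2
      (cx,cy),_=cv2.minEnclosingCircle(np.c_[u,v].astype(np.float32))
      print(cam,q,len(u),round(d['score'],2),(int(u0),int(v0)),np.round(ray(cam,(u.mean(),v.mean()),z),4)[:2],np.round(ray(cam,(u0,v0),z),4)[:2])
E
python3 - <<'E'
from h import *
save('wrist','w0')
C='red yellow blue green'.split()
meas('wrist',[c+'_bearing_center' for c in C]+[c+'_stand_seat' for c in C])
print(state()['time'])
E
```

```text
wrist red_bearing_center 1436 0.64 (226, 273) [ 0.5623 -0.1211] [ 0.5617 -0.1212]
wrist green_bearing_center 467 0.67 (118, 303) [ 0.4201 -0.1619] [ 0.4233 -0.1636]
wrist red_stand_seat 1810 0.75 (232, 354) [ 0.5629 -0.2465] [ 0.563  -0.2468]
wrist yellow_stand_seat 2228 0.79 (302, 327) [ 0.6573 -0.2041] [ 0.6576 -0.2041]
wrist blue_stand_seat 3136 0.73 (116, 215) [ 0.4357 -0.047 ] [ 0.4351 -0.0476]
1.95
```

View pics/w0.png

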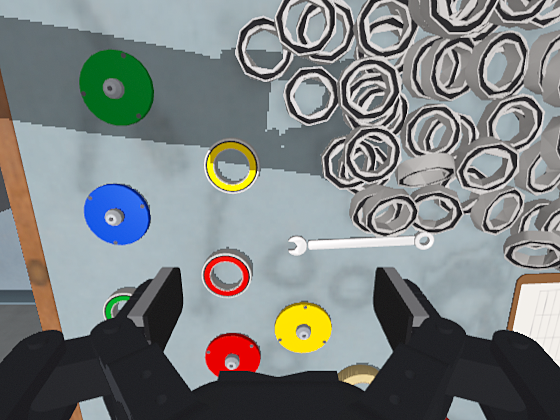

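The wrist view shows the yellow bearing at (231,166), red at (226,273) and green at (118,305), partly behind a finger. The wrench at (295,245) is clear of them. I'll go above yellow first.

>>> apply_moves --targets '[{"translation": [0.02,-0.19,0.4],"twist": 0,"hand": 1},{"translation": [0.02,-0.19,0.4],"twist": 0,"hand": 1},{"translation": [0.02,-0.19,0.4],"twist": 0,"hand": 1},{"translation": [0,0,0],"twist": 0,"hand": 1}]'

```text
time: 2.35
tool_pos: [0.5605, 0.007, 0.1249]
tool_rot: [-0.007, 0.707, 0.707, -0.005]
contact_force: [-0.0, 0.5, -1.1]
gripper_width: 1.002
grasp_force: 0.0
```

Run:
```python
from h import *
s=state();print(s['tool_pos'],s['time'])
save('wrist','w1')
meas('wrist',['yellow_bearing_center','red_bearing_center','blue_stand_seat','green_stand_seat'],1)
meas('side',['blue_bearing_center'],3)
```

```text
[0.56054396 0.0070038  0.12485927] 2.35
wrist yellow_bearing_center 3727 0.9 (297, 205) [0.5836 0.0087] [0.5832 0.0093]
wrist red_bearing_center 2564 0.94 (281, 347) [ 0.5734 -0.1249] [ 0.5737 -0.1247]
wrist blue_stand_seat 4770 0.8 (126, 269) [ 0.4401 -0.0465] [ 0.4444 -0.0506]
wrist green_stand_seat 10209 0.63 (128, 89) [0.4653 0.0925] [0.4655 0.0926]
side blue_bearing_center 548 0.67 (292, 346) [ 0.5538 -0.3824] [ 0.5532 -0.3826]
side blue_bearing_center 677 0.65 (222, 154) [0.4531 0.0866] [0.4524 0.0874]
side blue_bearing_center 331 0.6 (217, 115) [0.4493 0.2123] [0.4486 0.2129]
```

View pics/w1.png

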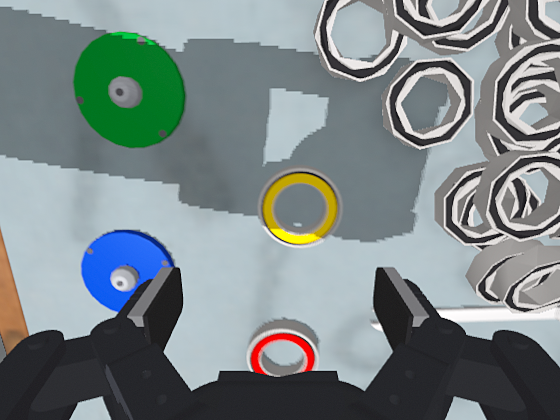

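The view from above yellow shows its bearing at (300,208), slightly right of centre, with open space all round it. The arm was still settling, so I'll measure again.

Run:
```python
from h import *
grab_frame('wrist')
grab_frame('wrist')
meas('wrist',['yellow_bearing_center','red_bearing_center','blue_stand_seat','green_stand_seat'],1)
s=state();print(s['tool_pos'],s['tool_rot'],s['time'])
print(get_calibration('wrist')['pose'])
```

```text
wrist yellow_bearing_center 3444 0.68 (280, 199) [0.5721 0.0131] [0.5722 0.0136]
wrist red_bearing_center 2900 0.75 (266, 341) [ 0.5596 -0.1175] [ 0.5595 -0.1171]
wrist blue_stand_seat 5377 0.77 (115, 264) [ 0.4326 -0.0421] [ 0.434  -0.0443]
wrist green_stand_seat 9601 0.68 (114, 87) [0.4539 0.0941] [0.4536 0.0943]
[0.56845992 0.00593706 0.13390956] [3.60896240e-04 7.07116263e-01 7.07097145e-01 2.96583878e-04] 2.95
[[ 9.99999649e-01  2.45880003e-04 -8.00546041e-04  5.68312610e-01]
 [ 7.24598266e-06  9.53351036e-01  3.01863881e-01  8.41437246e-02]
 [ 8.37423689e-04 -3.01863781e-01  9.53350700e-01  2.54972319e-01]
 [ 0.00000000e+00  0.00000000e+00  0.00000000e+00  1.00000000e+00]]
```

Side and wrist agree in x. In y they differ by about 7 mm, a bias that is the same for bearings and stands, so I use the mean for both and it cancels. I'll descend on yellow.

>>> apply_moves --targets '[{"translation": [0.035,0.035,0.35],"twist": 0,"hand": 1},{"translation": [0,0,0.3],"twist": 0,"hand": 1},{"translation": [0,0,0.2],"twist": 0,"hand": 1},{"translation": [0,0,0.12],"twist": 0,"hand": 1},{"translation": [0,0,0.07],"twist": 0,"hand": 1},{"translation": [0,0,0.04],"twist": 0,"hand": 1},{"translation": [0,0,0],"twist": 0,"hand": 1},{"translation": [0,0,0],"twist": 0,"hand": 0}]'

```text
time: 3.75
tool_pos: [0.5724, 0.0094, 0.0264]
tool_rot: [0.001, 0.707, 0.707, 0.001]
contact_force: [0.1, -1.0, -0.3]
gripper_width: 0.858
grasp_force: 0.0
```

>>> apply_moves --targets '[{"translation": [0,0,0],"twist": 0,"hand": 0},{"translation": [0,0,0],"twist": 0,"hand": 0},{"translation": [0,0,0],"twist": 0,"hand": 0},{"translation": [0,0,0],"twist": 0,"hand": 0}]'

```text
time: 4.15
tool_pos: [0.5725, 0.0094, 0.0273]
tool_rot: [0.001, 0.707, 0.707, 0.001]
contact_force: [-2.4, -0.8, 6.5]
gripper_width: 0.674
grasp_force: 62.5
```

>>> apply_moves --targets '[{"translation": [0,0,-0.2],"twist": 0,"hand": 0},{"translation": [0,0,-0.4],"twist": 0,"hand": 0},{"translation": [-0.35,0.14,-0.2],"twist": 0,"hand": 0},{"translation": [-0.45,0.18,0],"twist": 0,"hand": 0},{"translation": [-0.45,0.18,0],"twist": 0,"hand": 0},{"translation": [-0.45,0.18,0],"twist": 0,"hand": 0},{"translation": [-0.3,0.11,0],"twist": 0,"hand": 0},{"translation": [-0.15,0.05,0],"twist": 0,"hand": 0}]'

```text
time: 4.95
tool_pos: [0.6561, -0.2085, 0.1056]
tool_rot: [0.001, 0.708, 0.706, -0.0]
contact_force: [-0.0, 0.8, -2.3]
gripper_width: 0.675
grasp_force: 64.8
```

Run:
```python
from h import *
for i in range(5): grab_frame('side')
save('wrist','w2')
meas('wrist',['yellow_bearing_center','yellow_stand_seat','red_stand_seat'],1)
grab_frame('side')
meas('side',['yellow_stand_seat'],1)
s=state();print(s['tool_pos'],s['tool_rot'],s['time'],s['contact_force'],s['gripper_width'])
```

```text
wrist yellow_bearing_center 9732 0.98 (277, 269) [ 0.6548 -0.2405] [ 0.6545 -0.2396]
wrist yellow_stand_seat 5200 0.69 (282, 220) [ 0.6587 -0.2005] [ 0.6581 -0.2046]
wrist red_stand_seat 5282 0.68 (151, 277) [ 0.5572 -0.2459] [ 0.561  -0.2497]
side yellow_stand_seat 670 0.7 (327, 257) [ 0.6537 -0.2153] [ 0.6563 -0.2087]
[ 0.65539196 -0.20456935  0.1053805 ] [-6.50111637e-05  7.06729724e-01  7.07483635e-01  3.67309086e-06] 5.5 [ 0.5212128  -0.49814786 -1.3241633 ] 0.6733887848386971
```

View pics/w2.png

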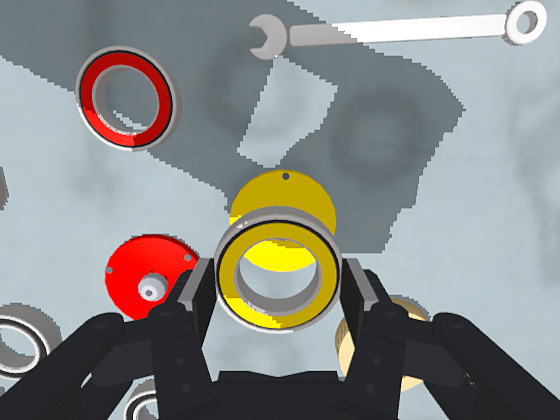

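The bearing is held level at (278,272), and the yellow stand behind it is centred near (283,220). I'll work out where the held bearing sits relative to the stand.

Run:
```python
from h import *
c=get_calibration('wrist')
print('held',ray('wrist',(278,272),.0915,c),'stand',ray('wrist',(283,220),.008,c), state()['tool_pos'])
T=np.linalg.inv(c['pose']);K=c['camera_matrix']
def proj(p):
    q=(T@[*p,1])[:3]; q=K@[q[0],-q[1],-q[2]]; return (q[:2]/q[2]).round(1)
for y in(-.2,-.206,-.212):print(y,proj((.656,y+.038,.008)),proj((.656+.038,y,.008)),proj((.656,y-.038,.008)))
for y in(-.2,-.206,-.212):print('b',y,proj((.656,y+.031,.0915)),proj((.656+.031,y,.0915)),proj((.656,y-.031,.0915)))
```

```text
held [ 0.65548589 -0.20025811  0.0915    ] stand [ 0.65907246 -0.20505475  0.008     ] [ 0.65539196 -0.20456935  0.1053805 ]
-0.2 [278.8 158.9] [333.  213.2] [278.5 262.3]
-0.206 [278.7 167.9] [332.6 221.3] [278.5 269.6]
-0.212 [278.7 176.7] [332.2 229.3] [278.5 276.8]
b -0.2 [279.3 206.9] [346.9 271.6] [279.  328.6]
b -0.206 [279.3 220. ] [346.1 283.2] [278.9 338.9]
b -0.212 [279.2 232.9] [345.3 294.5] [278.9 348.9]
```

>>> apply_moves --targets '[{"translation": [-0.045,0.02,0.2],"twist": 0,"hand": 0},{"translation": [0,0,0.2],"twist": 0,"hand": 0},{"translation": [0,0,0.1],"twist": 0,"hand": 0},{"translation": [0,0,0],"twist": 0,"hand": 0},{"translation": [0,0,0],"twist": 0,"hand": 0}]'

```text
time: 6.0
tool_pos: [0.6574, -0.21, 0.0548]
tool_rot: [-0.0, 0.707, 0.707, -0.0]
contact_force: [0.4, 0.3, -0.5]
gripper_width: 0.675
grasp_force: 64.8
```

Run:
```python
from h import *
im=grab_frame('wrist'); cv2.imwrite('pics/w3.png',im[150:,130:430,::-1])
s=state();print(s['tool_pos'],s['contact_force'],s['time'])
```

```text
[ 0.65797848 -0.21026087  0.05583402] [ 1.25415846 -0.13151502 -1.37871742] 6.05
```

View pics/w3.png

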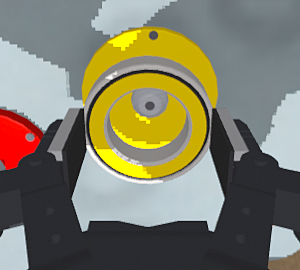

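The stub shows through the bore at (279,254) in full-frame pixels, and the bearing centre is at about (278,273). Checking the alignment.

```bash
cat >> h.py <<'E'
def align(stub,bear,ztop):
    c=get_calibration('wrist'); print('stub',ray('wrist',stub,.02,c)[:2],'bearing',ray('wrist',bear,ztop,c)[:2],'tcp',state()['tool_pos'])
E
python3 - <<'E'
from h import *
align((279,254),(278.5,272.5),.0425)
E
```

```text
stub [ 0.65863649 -0.20745903] bearing [ 0.65830179 -0.20590236] tcp [ 0.65797848 -0.21026087  0.05583402]
```

>>> apply_moves --targets '[{"translation": [-0.02,0.0,0.08],"twist": 0,"hand": 0},{"translation": [0,0,0.08],"twist": 0,"hand": 0},{"translation": [0,0,0.04],"twist": 0,"hand": 0},{"translation": [0,0,0],"twist": 0,"hand": 0},{"translation": [0,0,0],"twist": 0,"hand": 1},{"translation": [0,0,0],"twist": 0,"hand": 1},{"translation": [0,0,0],"twist": 0,"hand": 1}]'

```text
time: 6.75
tool_pos: [0.6576, -0.212, 0.0353]
tool_rot: [0.0, 0.707, 0.707, 0.0]
contact_force: [-0.3, -0.3, 0.0]
gripper_width: 1.0
grasp_force: 0.0
```

>>> apply_moves --targets '[{"translation": [0,0,-0.35],"twist": 0,"hand": 1},{"translation": [0.1,-0.1,-0.4],"twist": 0,"hand": 1},{"translation": [0.3,-0.33,-0.2],"twist": 0,"hand": 1},{"translation": [0.28,-0.32,0],"twist": 0,"hand": 1},{"translation": [0.15,-0.17,0],"twist": 0,"hand": 1},{"translation": [0.05,-0.06,0],"twist": 0,"hand": 1},{"translation": [0,0,0],"twist": 0,"hand": 1},{"translation": [0,0,0],"twist": 0,"hand": 1}]'

```text
time: 7.55
tool_pos: [0.5603, -0.1246, 0.1306]
tool_rot: [0.001, 0.707, 0.707, 0.0]
contact_force: [0.1, -0.2, 1.3]
gripper_width: 0.996
grasp_force: 0.0
```

Run:
```python
from h import *
grab_frame('wrist')
save('wrist','w4')
meas('wrist',['red_bearing_center','blue_stand_seat','red_stand_seat','yellow_stand_seat','yellow_bearing_center','green_bearing_center'],1)
s=state();print(s['tool_pos'],s['tool_rot'],s['time'])
```

```text
wrist red_bearing_center 3702 0.7 (279, 207) [ 0.5611 -0.1225] [ 0.5616 -0.1221]
wrist blue_stand_seat 9650 0.9 (100, 102) [ 0.4354 -0.0464] [ 0.4356 -0.046 ]
wrist red_stand_seat 4715 0.89 (280, 341) [ 0.562  -0.2491] [ 0.5624 -0.2486]
wrist yellow_stand_seat 1640 0.98 (391, 292) [ 0.6502 -0.1867] [ 0.6551 -0.1983]
wrist yellow_bearing_center 1173 0.6 (394, 308) [ 0.6428 -0.2115] [ 0.6572 -0.2102]
wrist green_bearing_center 2979 0.64 (121, 270) [ 0.4307 -0.1711] [ 0.4337 -0.1746]
[ 0.55968758 -0.12428808  0.13017297] [-7.75037636e-05  7.07222781e-01  7.06990757e-01 -4.39447987e-05] 7.95
```

View pics/w4.png

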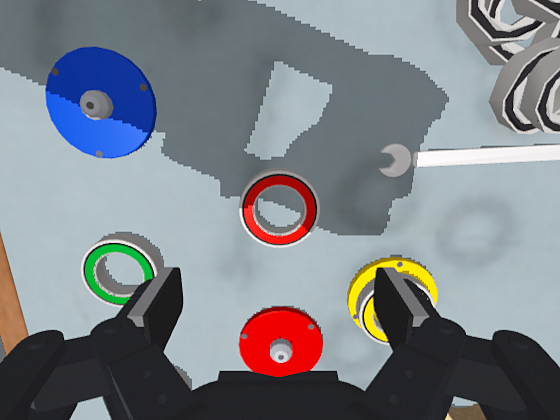

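The red bearing is at (279,208), right under the tool. The red stand is at (280,341), and the yellow bearing appears to be on its stand. I'll grasp red.

>>> apply_moves --targets '[{"translation": [-0.01,0.015,0.35],"twist": 0,"hand": 1},{"translation": [0,0,0.3],"twist": 0,"hand": 1},{"translation": [0,0,0.2],"twist": 0,"hand": 1},{"translation": [0,0,0.1],"twist": 0,"hand": 1},{"translation": [0,0,0.05],"twist": 0,"hand": 1},{"translation": [0,0,0.02],"twist": 0,"hand": 1},{"translation": [0,0,0],"twist": 0,"hand": 0},{"translation": [0,0,0],"twist": 0,"hand": 0}]'

```text
time: 8.75
tool_pos: [0.5618, -0.1253, 0.0297]
tool_rot: [0.001, 0.707, 0.707, 0.0]
contact_force: [-3.5, 0.9, 15.7]
gripper_width: 0.69
grasp_force: 22.1
```

>>> apply_moves --targets '[{"translation": [0,0,0],"twist": 0,"hand": 0},{"translation": [0,0,0],"twist": 0,"hand": 0},{"translation": [0,0,0],"twist": 0,"hand": 0},{"translation": [0,0,-0.15],"twist": 0,"hand": 0},{"translation": [0,0,-0.3],"twist": 0,"hand": 0}]'

```text
time: 9.25
tool_pos: [0.5589, -0.1242, 0.0719]
tool_rot: [-0.002, 0.707, 0.707, -0.001]
contact_force: [-0.4, 0.8, -1.5]
gripper_width: 0.642
grasp_force: 63.4
```

>>> apply_moves --targets '[{"translation": [-0.3,0,-0.1],"twist": 0,"hand": 0},{"translation": [-0.45,0,0],"twist": 0,"hand": 0},{"translation": [-0.35,0,0],"twist": 0,"hand": 0},{"translation": [-0.15,0.01,0.1],"twist": 0,"hand": 0},{"translation": [-0.03,0,0.1],"twist": 0,"hand": 0},{"translation": [0,0,0],"twist": 0,"hand": 0},{"translation": [0,0,0],"twist": 0,"hand": 0},{"translation": [0,0,0],"twist": 0,"hand": 0}]'

```text
time: 10.05
tool_pos: [0.562, -0.2516, 0.0631]
tool_rot: [-0.0, 0.707, 0.708, 0.0]
contact_force: [1.0, -0.6, -1.3]
gripper_width: 0.64
grasp_force: 63.7
```

Run:
```python
from h import *
im=save('wrist','w5')
s=state();print(s['tool_pos'],s['contact_force'],s['time'],s['gripper_width'])
```

```text
[ 0.56221159 -0.25180959  0.06344681] [ 0.40001787  0.78698135 -1.2429114 ] 10.1 0.6416222134781314
```

View pics/w5.png

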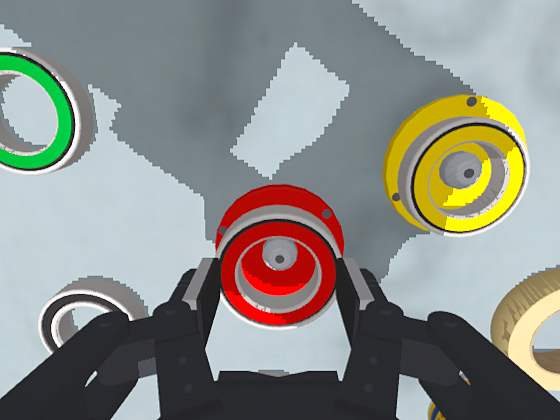

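The yellow bearing sits flat with its stub through the bore (468,173). The red stub is at (280,257) inside the held red bearing, whose centre is at about (281,272).

Run:
```python
from h import *
align((280,257),(281,271.5),.049)
c=get_calibration('wrist')
print(ray('wrist',(468,173),.02,c),ray('wrist',(468.5,179),.022,c), ray('wrist',(468.5,179),.027,c))
```

```text
stub [ 0.56344203 -0.25446979] bearing [ 0.5636833  -0.24755853] tcp [ 0.56221159 -0.25180959  0.06344681]
[ 0.65848537 -0.20745816  0.02      ] [ 0.65810265 -0.21011197  0.022     ] [ 0.65514764 -0.20899039  0.027     ]
```

>>> apply_moves --targets '[{"translation": [-0.06,0,0.03],"twist": 0,"hand": 0},{"translation": [0,0,0.1],"twist": 0,"hand": 0},{"translation": [0,0,0.1],"twist": 0,"hand": 0},{"translation": [0,0,0.04],"twist": 0,"hand": 0},{"translation": [0,0,0],"twist": 0,"hand": 0},{"translation": [0,0,0],"twist": 0,"hand": 1},{"translation": [0,0,0],"twist": 0,"hand": 1},{"translation": [0,0,0],"twist": 0,"hand": 1}]'

```text
time: 10.9
tool_pos: [0.5617, -0.2588, 0.0355]
tool_rot: [-0.0, 0.707, 0.707, -0.0]
contact_force: [-0.1, 0.0, -0.4]
gripper_width: 1.0
grasp_force: 0.0
```

>>> apply_moves --targets '[{"translation": [0,0,-0.35],"twist": 0,"hand": 1},{"translation": [0.05,-0.1,-0.4],"twist": 0,"hand": 1},{"translation": [0.25,-0.4,-0.2],"twist": 0,"hand": 1},{"translation": [0.28,-0.43,0],"twist": 0,"hand": 1},{"translation": [0.18,-0.27,0],"twist": 0,"hand": 1},{"translation": [0.05,-0.1,0],"twist": 0,"hand": 1},{"translation": [0,0,0],"twist": 0,"hand": 1},{"translation": [0,0,0],"twist": 0,"hand": 1}]'

```text
time: 11.7
tool_pos: [0.4344, -0.1796, 0.1309]
tool_rot: [0.0, 0.707, 0.707, 0.0]
contact_force: [0.6, -0.6, -0.4]
gripper_width: 1.001
grasp_force: 0.0
```

Run:
```python
from h import *
grab_frame('wrist')
save('wrist','w6')
meas('wrist',['green_bearing_center','red_bearing_center'],1)
grab_frame('side'); meas('side',['red_bearing_center','yellow_bearing_center'],1)
s=state();print(s['tool_pos'],s['tool_rot'],s['time'])
```

```text
wrist green_bearing_center 3671 0.92 (274, 207) [ 0.4321 -0.1771] [ 0.4319 -0.177 ]
wrist red_bearing_center 2013 0.6 (439, 295) [ 0.5731 -0.2485] [ 0.5679 -0.2531]
side red_bearing_center 511 0.63 (287, 284) [ 0.5623 -0.2592] [ 0.562  -0.2592]
side yellow_bearing_center 507 0.79 (328, 257) [ 0.6573 -0.2115] [ 0.6572 -0.2112]
[ 0.43438339 -0.17956708  0.13073749] [-1.54351968e-04  7.07142243e-01  7.07071300e-01 -3.52297100e-05] 12.05
```

View pics/w6.png

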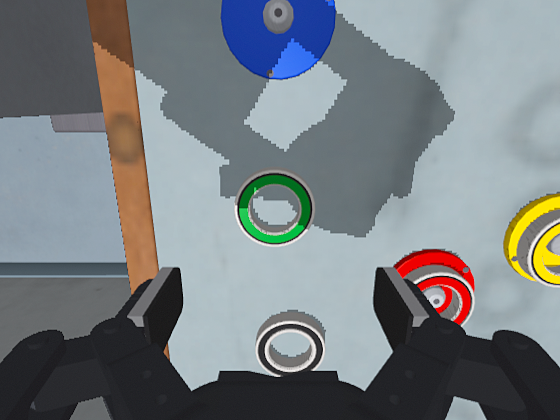

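Green is at (274,207), almost under the tool, and red is seated at (437,300). I'll grasp green.

>>> apply_moves --targets '[{"translation": [0,-0.025,0.35],"twist": 0,"hand": 1},{"translation": [0,0,0.3],"twist": 0,"hand": 1},{"translation": [0,0,0.2],"twist": 0,"hand": 1},{"translation": [0,0,0.1],"twist": 0,"hand": 1},{"translation": [0,0,0.05],"twist": 0,"hand": 1},{"translation": [0,0,0],"twist": 0,"hand": 1},{"translation": [0,0,0],"twist": 0,"hand": 0},{"translation": [0,0,0],"twist": 0,"hand": 0}]'

```text
time: 12.85
tool_pos: [0.4325, -0.1799, 0.0321]
tool_rot: [0.001, 0.707, 0.707, 0.0]
contact_force: [-0.3, -0.4, 0.1]
gripper_width: 0.686
grasp_force: 0.0
```

>>> apply_moves --targets '[{"translation": [0,0,0],"twist": 0,"hand": 0},{"translation": [0,0,0],"twist": 0,"hand": 0},{"translation": [0,0,0],"twist": 0,"hand": 0},{"translation": [0,0,-0.15],"twist": 0,"hand": 0},{"translation": [0,0,-0.4],"twist": 0,"hand": 0}]'

```text
time: 13.35
tool_pos: [0.4293, -0.1779, 0.0838]
tool_rot: [-0.003, 0.707, 0.707, -0.001]
contact_force: [0.4, -0.4, -0.4]
gripper_width: 0.0
grasp_force: 0.0
```

The grip slid off the top edge, so the pads reach less far ahead at this width than I assumed. I'll reopen, look again and go lower.

>>> apply_moves --targets '[{"translation": [0,0,-0.3],"twist": 0,"hand": 1},{"translation": [0,0,-0.15],"twist": 0,"hand": 1},{"translation": [0,0,0],"twist": 0,"hand": 1},{"translation": [0,0,0],"twist": 0,"hand": 1},{"translation": [0,0,0],"twist": 0,"hand": 1},{"translation": [0,0,0],"twist": 0,"hand": 1},{"translation": [0,0,0],"twist": 0,"hand": 1}]'

```text
time: 14.05
tool_pos: [0.431, -0.179, 0.1296]
tool_rot: [-0.001, 0.707, 0.707, -0.0]
contact_force: [0.1, -1.0, -0.8]
gripper_width: 1.002
grasp_force: 0.0
```

Run:
```python
from h import *
grab_frame('wrist')
meas('wrist',['green_bearing_center'],1)
grab_frame('side'); meas('side',['green_bearing_center'],1)
s=state();print(s['tool_pos'],s['tool_rot'],s['time'],s['gripper_width'])
```

```text
wrist green_bearing_center 3664 0.89 (279, 208) [ 0.4326 -0.1775] [ 0.4324 -0.1767]
side green_bearing_center 403 0.58 (222, 256) [ 0.4308 -0.1808] [ 0.4316 -0.1809]
[ 0.43142069 -0.17924764  0.13046356] [-3.21103890e-04  7.07108835e-01  7.07104651e-01 -7.19359813e-05] 14.25 0.9998150603906784
```

>>> apply_moves --targets '[{"translation": [0,0.005,0.35],"twist": 0,"hand": 1},{"translation": [0,0,0.3],"twist": 0,"hand": 1},{"translation": [0,0,0.2],"twist": 0,"hand": 1},{"translation": [0,0,0.12],"twist": 0,"hand": 1},{"translation": [0,0,0.07],"twist": 0,"hand": 1},{"translation": [0,0,0.04],"twist": 0,"hand": 1},{"translation": [0,0,0],"twist": 0,"hand": 1},{"translation": [0,0,0],"twist": 0,"hand": 0.6}]'

```text
time: 15.05
tool_pos: [0.4328, -0.1798, 0.0238]
tool_rot: [0.001, 0.707, 0.707, 0.0]
contact_force: [0.3, -0.0, -0.3]
gripper_width: 0.856
grasp_force: 0.0
```

>>> apply_moves --targets '[{"translation": [0,0,0],"twist": 0,"hand": 0},{"translation": [0,0,0],"twist": 0,"hand": 0},{"translation": [0,0,0],"twist": 0,"hand": 0},{"translation": [0,0,0],"twist": 0,"hand": 0}]'

```text
time: 15.45
tool_pos: [0.4339, -0.1803, 0.0246]
tool_rot: [0.002, 0.707, 0.707, 0.001]
contact_force: [2.3, 0.6, 5.8]
gripper_width: 0.683
grasp_force: 63.8
```

>>> apply_moves --targets '[{"translation": [0,0,-0.15],"twist": 0,"hand": 0},{"translation": [0,0,-0.35],"twist": 0,"hand": 0},{"translation": [0.3,0,-0.2],"twist": 0,"hand": 0},{"translation": [0.45,0.04,0],"twist": 0,"hand": 0},{"translation": [0.45,0.04,0],"twist": 0,"hand": 0},{"translation": [0.45,0.04,0],"twist": 0,"hand": 0},{"translation": [0.45,0.04,0],"twist": 0,"hand": 0},{"translation": [0.35,0.04,0],"twist": 0,"hand": 0}]'

```text
time: 16.25
tool_pos: [0.4504, 0.0678, 0.0916]
tool_rot: [-0.001, 0.707, 0.708, -0.001]
contact_force: [0.0, -0.0, -1.8]
gripper_width: 0.684
grasp_force: 65.3
```

>>> apply_moves --targets '[{"translation": [0.17,0,0.1],"twist": 0,"hand": 0},{"translation": [0.06,0,0.1],"twist": 0,"hand": 0},{"translation": [0,0,0.1],"twist": 0,"hand": 0},{"translation": [0,0,0],"twist": 0,"hand": 0},{"translation": [0,0,0],"twist": 0,"hand": 0},{"translation": [0,0,0],"twist": 0,"hand": 0},{"translation": [0,0,0],"twist": 0,"hand": 0}]'

```text
time: 16.95
tool_pos: [0.4526, 0.0881, 0.0634]
tool_rot: [0.0, 0.708, 0.707, 0.0]
contact_force: [-0.1, 0.5, -1.0]
gripper_width: 0.683
grasp_force: 65.3
```

Run:
```python
from h import *
im=save('wrist','w7')
s=state();print(s['tool_pos'],s['contact_force'],s['time'],s['gripper_width'])
```

```text
[0.45256957 0.08820774 0.06342858] [ 0.76079662 -0.07212756 -1.50539815] 17.0 0.6787444670221455
```

View pics/w7.png

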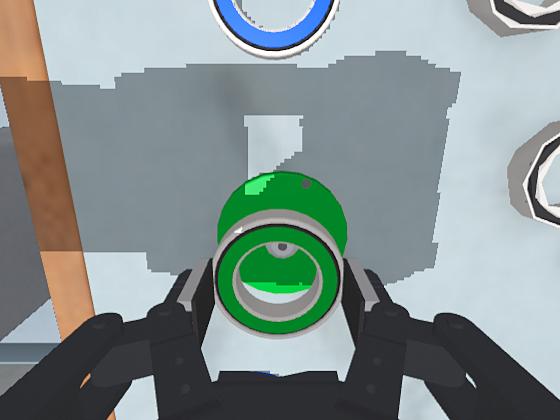

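The held green bearing is centred at about (279,279), and the stub shows at (282,246), too far back in the bore.

Run:
```python
from h import *
align((282,246),(279,279.5),.054)
```

```text
stub [0.45488508 0.09214714] bearing [0.45309313 0.09122834] tcp [0.45256957 0.08820774 0.06342858]
```

>>> apply_moves --targets '[{"translation": [0.02,0.015,0.06],"twist": 0,"hand": 0},{"translation": [0,0,0.1],"twist": 0,"hand": 0},{"translation": [0,0,0.1],"twist": 0,"hand": 0},{"translation": [0,0,0.05],"twist": 0,"hand": 0},{"translation": [0,0,0],"twist": 0,"hand": 0},{"translation": [0,0,0],"twist": 0,"hand": 1},{"translation": [0,0,0],"twist": 0,"hand": 1},{"translation": [0,0,0],"twist": 0,"hand": 1}]'

```text
time: 17.8
tool_pos: [0.4535, 0.0907, 0.0315]
tool_rot: [-0.0, 0.707, 0.707, -0.0]
contact_force: [0.2, 0.3, -0.2]
gripper_width: 0.994
grasp_force: 0.0
```

>>> apply_moves --targets '[{"translation": [0,0,-0.35],"twist": 0,"hand": 1},{"translation": [0.2,0,-0.4],"twist": 0,"hand": 1},{"translation": [0.4,0,-0.24],"twist": 0,"hand": 1},{"translation": [0.4,-0.05,0],"twist": 0,"hand": 1},{"translation": [0.2,0,0],"twist": 0,"hand": 1},{"translation": [0.04,0,0],"twist": 0,"hand": 1},{"translation": [0,0,0],"twist": 0,"hand": 1},{"translation": [0,0,0],"twist": 0,"hand": 1}]'

```text
time: 18.6
tool_pos: [0.4484, 0.2138, 0.1303]
tool_rot: [-0.0, 0.707, 0.707, -0.001]
contact_force: [-0.0, -0.4, -0.6]
gripper_width: 1.001
grasp_force: 0.0
```

Run:
```python
from h import *
grab_frame('wrist')
save('wrist','w8')
meas('wrist',['blue_bearing_center','green_bearing_center'],1)
s=state();print(s['tool_pos'],s['tool_rot'],s['time'])
```

```text
wrist blue_bearing_center 3623 0.91 (280, 203) [0.4508 0.2199] [0.4506 0.2199]
wrist green_bearing_center 3002 0.94 (283, 343) [0.4528 0.0917] [0.453  0.0923]
[0.44862145 0.21381696 0.13059799] [-4.18501604e-05  7.07618718e-01  7.06594448e-01 -1.86876470e-04] 18.8
```

View pics/w8.png

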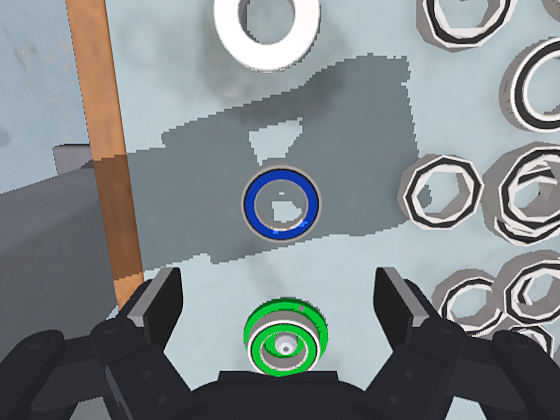

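Blue is at (281,203), and the nearest pile bearing at (443,190) is clear of the fingers. Green is seated at (283,345). I'll grasp blue.

>>> apply_moves --targets '[{"translation": [0.03,0.015,0.35],"twist": 0,"hand": 1},{"translation": [0,0,0.3],"twist": 0,"hand": 1},{"translation": [0,0,0.2],"twist": 0,"hand": 1},{"translation": [0,0,0.12],"twist": 0,"hand": 1},{"translation": [0,0,0.07],"twist": 0,"hand": 1},{"translation": [0,0,0.04],"twist": 0,"hand": 1},{"translation": [0,0,0],"twist": 0,"hand": 1},{"translation": [0,0,0],"twist": 0,"hand": 0.6}]'

```text
time: 19.6
tool_pos: [0.4509, 0.2179, 0.0238]
tool_rot: [0.0, 0.707, 0.707, 0.001]
contact_force: [-0.1, -0.6, 0.5]
gripper_width: 0.858
grasp_force: 0.0
```

>>> apply_moves --targets '[{"translation": [0,0,0],"twist": 0,"hand": 0},{"translation": [0,0,0],"twist": 0,"hand": 0},{"translation": [0,0,0],"twist": 0,"hand": 0},{"translation": [0,0,0],"twist": 0,"hand": 0}]'

```text
time: 20.0
tool_pos: [0.4514, 0.2182, 0.0246]
tool_rot: [0.001, 0.707, 0.707, 0.001]
contact_force: [-1.3, 0.5, 7.0]
gripper_width: 0.686
grasp_force: 63.1
```

>>> apply_moves --targets '[{"translation": [0,0,-0.15],"twist": 0,"hand": 0},{"translation": [0,0,-0.35],"twist": 0,"hand": 0},{"translation": [-0.3,0,-0.2],"twist": 0,"hand": 0},{"translation": [-0.45,-0.04,0],"twist": 0,"hand": 0},{"translation": [-0.45,-0.03,0],"twist": 0,"hand": 0},{"translation": [-0.45,-0.03,0],"twist": 0,"hand": 0},{"translation": [-0.45,-0.03,0],"twist": 0,"hand": 0},{"translation": [-0.35,-0.03,0],"twist": 0,"hand": 0}]'

```text
time: 20.8
tool_pos: [0.4335, -0.0293, 0.0929]
tool_rot: [0.0, 0.707, 0.707, 0.0]
contact_force: [0.2, 0.1, -2.7]
gripper_width: 0.684
grasp_force: 65.1
```

>>> apply_moves --targets '[{"translation": [-0.17,0,0.1],"twist": 0,"hand": 0},{"translation": [-0.05,0,0.1],"twist": 0,"hand": 0},{"translation": [0,0,0.1],"twist": 0,"hand": 0},{"translation": [0,0,0],"twist": 0,"hand": 0},{"translation": [0,0,0],"twist": 0,"hand": 0},{"translation": [0,0,0],"twist": 0,"hand": 0},{"translation": [0,0,0],"twist": 0,"hand": 0}]'

```text
time: 21.5
tool_pos: [0.4345, -0.0488, 0.0633]
tool_rot: [0.0, 0.707, 0.708, 0.0]
contact_force: [-0.0, 0.5, -2.1]
gripper_width: 0.688
grasp_force: 65.1
```

Run:
```python
from h import *
im=save('wrist','w9')
s=state();print(s['tool_pos'],s['contact_force'],s['time'],s['gripper_width'])
```

```text
[ 0.43446448 -0.04894918  0.06330625] [-0.07510101 -0.44997572 -1.65971695] 21.55 0.681728299574444
```

View pics/w9.png

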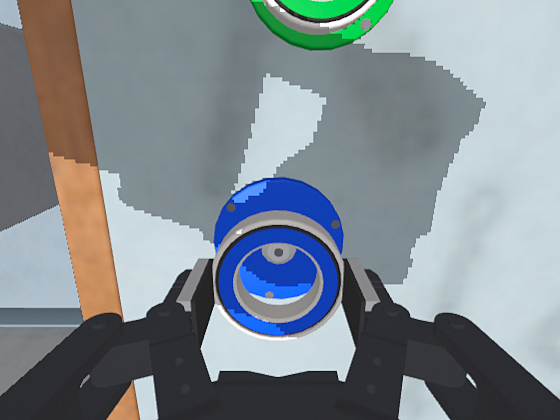

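The held blue bearing is centred at (279,280), with the stub in the bore at (278,252). It needs about 1.5 mm toward -y, and then I lower it.

>>> apply_moves --targets '[{"translation": [-0.015,0,0.06],"twist": 0,"hand": 0},{"translation": [0,0,0.1],"twist": 0,"hand": 0},{"translation": [0,0,0.1],"twist": 0,"hand": 0},{"translation": [0,0,0.05],"twist": 0,"hand": 0},{"translation": [0,0,0],"twist": 0,"hand": 0},{"translation": [0,0,0],"twist": 0,"hand": 1},{"translation": [0,0,0],"twist": 0,"hand": 1},{"translation": [0,0,0],"twist": 0,"hand": 1}]'

```text
time: 22.35
tool_pos: [0.4339, -0.0508, 0.0315]
tool_rot: [-0.0, 0.707, 0.707, -0.0]
contact_force: [-0.4, 0.7, 0.4]
gripper_width: 1.001
grasp_force: 0.0
```

>>> apply_moves --targets '[{"translation": [0,0,-0.35],"twist": 0,"hand": 1},{"translation": [0,0,-0.4],"twist": 0,"hand": 1},{"translation": [0,0.3,-0.4],"twist": 0,"hand": 1},{"translation": [0,0.4,-0.4],"twist": 0,"hand": 1},{"translation": [0,0.3,-0.2],"twist": 0,"hand": 1},{"translation": [0,0,0],"twist": 0,"hand": 1},{"translation": [0,0,0],"twist": 0,"hand": 1},{"translation": [0,0,0],"twist": 0,"hand": 1}]'

```text
time: 23.15
tool_pos: [0.5278, -0.0505, 0.2001]
tool_rot: [-0.002, 0.707, 0.707, -0.001]
contact_force: [0.3, -0.1, -0.2]
gripper_width: 1.001
grasp_force: 0.0
```

Run:
```python
from h import *
im=grab_frame('side'); cv2.imwrite('pics/f1.png',cv2.resize(im[90:370,160:400],None,fx=2.1,fy=2.1,interpolation=cv2.INTER_CUBIC)[:,:,::-1])
im=grab_frame('scene'); cv2.imwrite('pics/f2.png',cv2.resize(im[150:290,140:420],None,fx=2.8,fy=2.8,interpolation=cv2.INTER_CUBIC)[:,:,::-1])
s=state();print(s['tool_pos'],s['contact_force'],s['time'],s['gripper_width'])
```

```text
[ 0.52773228 -0.05060487  0.2002099 ] [ 0.29267407 -0.17938838 -0.12634255] 23.25 1.0017184289374543
```

View pics/f1.png

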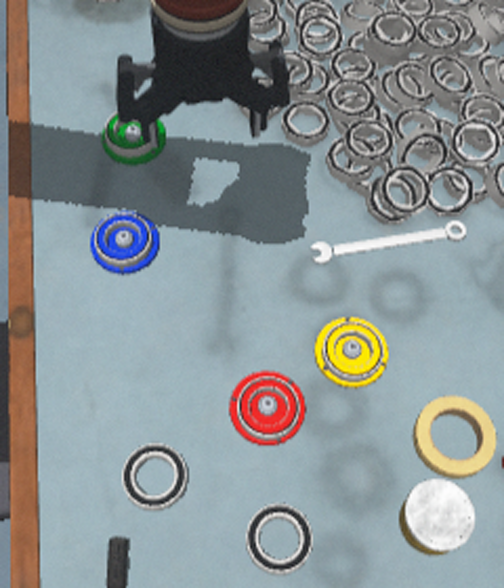

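View pics/f2.png

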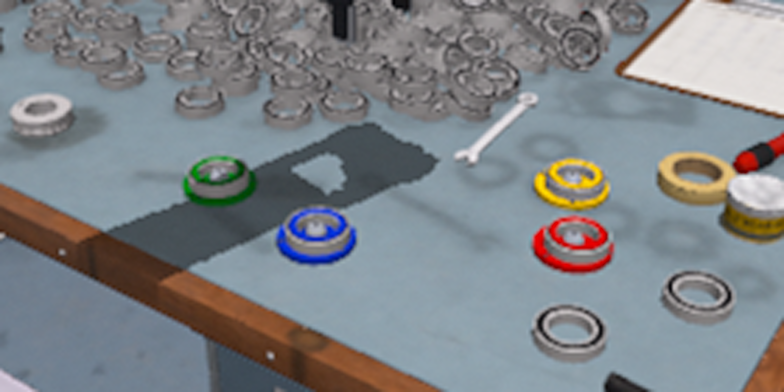

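Both views show all four bearings flat on their own stands with the stubs through the bores. The black bearings have not moved and the gripper is clear. Handing in.

```bash
python3 -c "
from plant import *
print(job_done())"
```

```text
the job is handed in; nothing more can be done
None
```

The red, yellow, blue and green bearings are each flat on the stand of their own colour, the black-sealed ones were left where they lay, and the job was handed in at about 23 s; green took a second try because the first grip slid off.

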